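Clamp a cake mould in the carver's T-track board

TASK

Get the half-carved wooden cake mould held for carving. The sliding stop of the T-track carving board is still locked where the last, shorter blank needed it: slacken its red knob and draw the stop back, lay the mould flat on the board, pockets up, straight and centred on the track with its broad end towards the fixed stop, then slide the stop up until the mould is held snugly between the two stops with no play and tighten the knob. Leave the oil bottle, wax tin and mallet undisturbed.

Things in the scene. Friction and masses are not known exactly. Their poses are not given: they have to be found in the camera images.
- board: Plywood carving board screwed to the bench: 380 mm long (its x axis), 110 mm wide (y), 24 mm thick. Origin: centre of its underside. A flush aluminium T-track runs along the middle of its top (y = 0). At its +x end a fixed stop of dark wood, 26 mm long, 90 mm wide, 22 mm high above the board, faces -x.
- fixed_face (a point): Point on the board's top surface (24 mm above the bench) at the foot of the fixed stop's inner face, on the track's middle line; 155 mm from the board's origin along +x. Axes as the board's.
- stop (a joint): Sliding stop: clear gap in m between the inner faces of the fixed and the sliding stop, travel 0.100 to 0.250, growing as the stop is drawn back along the board's -x. With the knob slack it slides with about 2 N of friction; with the knob tight it is held by friction against 30 N or more.
- stop_face (a point): Point on the board's top at the foot of the sliding stop's inner face (which faces +x), on the track's middle line. The stop is a dark wood block 55 mm long, reaching back along the board's -x from this face, 90 mm wide, its top 34 mm above the board (58 mm above the bench). The knob's axis is 27.5 mm behind this face.
- knob (a joint): Clamp knob on top of the sliding stop: angle in rad, 0 to 1.5, growing (tightening) clockwise seen from above. 0 = fully slack; below 0.5 the stop slides freely; then it bites, and it is tight from 1.1 on. It turns stiffly, about 0.15 N m when slack and 0.25 N m when tight, and stays where it is left.
- knob_grip (a point): Grip point of the knob, on its vertical axis, 85 mm above the bench and 8 mm below its top. The knob is a red T-handle: an upright-sided bar 62 mm long, 15 mm thick, 22 mm high, its underside 13 mm above the block, on a round hub. The x axis of this point lies along the bar. At knob angle 0 the bar lies across the board (along its y), and turns clockwise from there.
- mould: Half-carved cake mould of mid-brown wood, 190 mm long, lying with its two round pockets up. Origin: under the middle of its length; x runs to the broad end, z up. A block 130 long, 60 wide, 32 mm high reaches from x = -35 to +95 mm; a straight handle 26 mm wide and high, 3 mm clear of the bench, from there to x = -95 mm. End faces flat. About 0.24 kg, centre of mass near x = +15 mm.
- mould_nose (a point): Middle of the mould's broad end face, at the underside: x = +95 mm from the mould's origin.
- oil_bottle: Bystander: upright amber glass bottle, 56 mm across, 160 mm tall, black cap, standing beside the mould. Origin: centre of its underside. Easily tipped.
- wax_tin: Bystander: low round tin with green lid, 72 mm across, 42 mm high, standing beside the mould. Origin: centre of its underside.
- mallet: Bystander: wooden carver's mallet lying beside the board, about 240 mm long along its x axis: head 60 x 125 x 66 mm high centred at x = +85 mm, round handle 27 mm thick from there to x = -124 mm. Origin: on the bench under the handle.
Things that resemble listed ones, but are neither listed nor needed, are in the scene too. What is shaped like the mould but blue or pink is not meant.

How it is judged:
On the way, in this order (a step that is already met when the one before it is completed fails the run):
1. the knob is slackened and the sliding stop drawn back until the mould fits between the stops (value of joint knob below 0.5 rad and value of joint stop above 0.193 m), for 0.1 s.
2. the mould lies flat on the board between the stops, pockets up, broad end towards the fixed stop, let go (x of mould_nose in the frame of fixed_face between -0.07 and 0.003 m and y of mould_nose in the frame of fixed_face between -0.03 and 0.03 m and z of mould in the frame of fixed_face between -0.004 and 0.004 m and angle between mould's own z axis and vertical below 0.06 rad and contact force between the fingers and mould below 0.3 N), for 0.1 s.
At the end, for the whole second after the job is handed in: The knob is tight (1.1 rad or more), the gap between the stops is the mould's length to within 2.5 mm, the mould lies flat on the board, pockets up, its broad end within 3 mm of the fixed stop, within 14 mm of the track's middle line and 0.06 rad of its direction, at rest (value of joint knob above 1.1 rad and value of joint stop below 0.1925 m and x of mould_nose in the frame of fixed_face between -0.003 and 0.003 m and y of mould_nose in the frame of fixed_face between -0.014 and 0.014 m and z of mould in the frame of fixed_face between -0.004 and 0.004 m and angle between mould's own z axis and vertical below 0.06 rad and angle between the x axis of mould and the x axis of board, either way round below 0.06 rad and linear speed of mould below 0.01 m/s); the robot touches nothing.
It fails at once if the oil bottle is shifted by more than 20 mm or tipped (distance of oil_bottle from where it was at the start of the episode above 0.02 m or angle between oil_bottle's own z axis and vertical above 0.25 rad).
It fails at once if the wax tin is shifted by more than 20 mm (distance of wax_tin from where it was at the start of the episode above 0.02 m).
It fails at once if the mallet is shifted by more than 20 mm (distance of mallet from where it was at the start of the episode above 0.02 m).
It also fails if it takes over 72 s, if anything falls off the work surface, if the arm or the gripper's body presses on something with over 40 N, if the wrist force passes 120 N, or if a joint passes its speed limit or range.

ROBOT

A 6-joint arm with a two-finger parallel gripper is mounted at the origin on the work surface. World frame = base frame: x ahead of the robot, y to its left, z up, the work surface at z = 0. Lengths are in m, angles in rad, forces in N, time in s.
With the tool pointing down it reaches from about 0.3 to 0.95 m from the base axis. Payload 3.1 kg.
Tool frame: the origin (TCP) lies at the very end of the fingers, on their centre line; the grasp point (between the pads) lies 19 mm behind it (pinch_z is the distance from the TCP to the grasp point, in m); z points along the fingers, y is the line along which they close (so a half turn about z gives the same grasp; the last joint's range is limited). The gripper opens to 85 mm and grips with 20 to 120 N. Pads are 22 mm wide; open, the fingers measure 114 mm over their backs; the gripper's body (76 mm by 85 mm) begins 54 mm behind the grasp point. The pads swing forward as they close: fully open they stand 13 mm farther back than shut.
Start: joints at [-1.245, 0.308, 1.634, -0, 1.2, -0.07], TCP at [0.241, -0.577, 0.231] pointing down, gripper open.
Joint ranges: [-3.06, 3.06], [-0.79, 1.96], [0.05, 2.63], [-1.19, 4.34], [0.05, 2.64], [-2.94, 2.94]. Speed limits (rad/s): [2.79, 2.79, 3.14, 3.14, 3.14, 3.14].

INTERFACE

Orientations are given as [roll, pitch, yaw] about the fixed x, y, z axes, in that order (R = Rz(yaw) Ry(pitch) Rx(roll)).
In Python, from cell import * gives the robot as it stands.
- The arm moves only by the tool servo_tool, never from a script. Its argument "commands" is a list of rows, each an object with "linear": the shift along the tool's x, y, z each as a share of 1000 mm, from -1 to 1, a list of three; "rot": the turn, a rotation vector about the tool's x, y, z each as a share of 0.5 rad, from -1 to 1, a list of three; "claw": the opening, from -1 (shut) to 1 (fully open). A call has 1 to 5 rows; each row shifts and turns the commanded pose from where the row before left it, along the tool's axes as they then stand; what a row does not reach is not made up. A row lasts 1/10 s, in which the tool goes at most 50 mm and 8.59 degrees, less where a joint would pass 70% of its speed; a pose out of reach is approached as far as the arm can. A call with a number of a shift or a turn outside -1 to 1 is refused whole. A call with a gripper value outside its range is refused whole. The fingers move at their own pace and stop on an object; the grip force is fixed at half the most. Time passes only in rows, so rows that do not move let the fingers close. It gives the time, the measured TCP pose, the force, the opening and the grip force at its end, in the units of the state.
- state(): the state, without advancing time (a new reading comes with each control period).
- grab_frame(name): name is "side" or "top" or "wrist"; returns a dict with "frame" (420x560x3 uint8, red, green, blue), "fx", "fy", "cx", "cy" (pixels), "view" (4x4, takes a point from world to camera coordinates); the wrist camera has in their place "mount" (4x4, takes a point from camera to tool coordinates, whose origin is the TCP and whose axes are the flange's). Camera axes: x right, y down, z forward; pixel columns grow to the right and rows downward; lengths in m; the calibration is good to about 2 mm. A picture is of the moment at which its call begins: read the wrist's pose just before it. There is no depth.
- finish_job(): hands the job in; it is judged then, once.
The state is a dict: "time_s": time; "joints": joint angles; "qvel": joint speeds; "tau": joint torques, N m; "ee_pos": TCP position; "eef_rot": TCP orientation; "wrist_force": force on the tool from outside, world axes, zero at the start; "wrist_torque": the same for the moment, N m; "finger_gap": opening from 0.0 (shut) to 1.0 (fully open); "gripper_force": force on a finger pad.
Only numpy, scipy, OpenCV 4.12 (cv2) and the standard library are available. Lean on these libraries where they do the work, as an engineer would, in place of code of your own. Each camera call takes 0.05 s, during which the arm holds its last target. There are 200 camera calls.

## Working session

There is one attempt and no reset: what is moved stays moved. The work goes in short steps, Python scripts to look and compute and a tool call to move; the robot and the scene stay as the last step left them, time stands still between calls to the robot, and variables do not carry over. Pictures are saved under pics/ and viewed, at most 10 in all, crops included, and the job is handed in when it is done.

Besides the shell and the picture viewer there is one more tool, called after ">>>" as name(argument=value, ...) on one line, values as JSON. servo_tool: Moves the arm, as the interface text tells. Shift numbers are shares of 1000 mm and turn numbers shares of 0.5 rad, none past 1 either way. Its arguments: {"type":"object","properties":{"commands":{"type":"array"}},"required":["commands"]}

```bash
mkdir -p pics; cat > h.py <<'E'
from cell import *
import numpy as np, cv2
from scipy.spatial.transform import Rotation as R
def ray(f,u,v):
    V=np.array(f["view"]); d=V[:3,:3].T@np.array([(u-f["cx"])/f["fx"],(v-f["cy"])/f["fy"],1]); return -V[:3,:3].T@V[:3,3],d
def onz(f,u,v,z):
    o,d=ray(f,u,v); return (o+d*(z-o[2])/d[2])
def proj(f,p):
    V=np.array(f["view"]); c=V[:3,:3]@p+V[:3,3]; return c[0]/c[2]*f["fx"]+f["cx"],c[1]/c[2]*f["fy"]+f["cy"]
def save(f,n): cv2.imwrite("pics/"+n,f["frame"][:,:,::-1])
E
python3 - <<'E'
from h import *
s=state(); print(s)
for n in("top","side"):
    f=grab_frame(n); save(f,n+"0.png"); print(n,f["fx"],f["cx"],f["cy"],np.round(f["view"],3).tolist())
E
```

```text
{'time_s': 0.0, 'joints': array([-1.24471030e+00,  3.09021447e-01,  1.63522416e+00, -1.10768586e-05,
        1.19966585e+00, -6.97243258e-02]), 'qvel': array([-0.00040446, -0.00269039, -0.00236183, -0.00062669,  0.00065844,
       -0.00247746]), 'tau': array([ 2.14552536e-03, -4.15250123e+01, -2.76661813e+01,  7.59963586e-05,
        1.01559810e-02, -1.46393980e-06]), 'ee_pos': array([ 0.24066304, -0.5759052 ,  0.23001891]), 'eef_rot': array([-3.13927877e+00, -1.51257486e-04,  3.95814204e-01]), 'wrist_force': array([0.21437177, 0.08524934, 0.0003851 ]), 'wrist_torque': array([0.05462541, 0.03116001, 0.01753891]), 'gripper_force': 0.0, 'finger_gap': 1.000638678068119}
top 449.1938122061277 272.6647364127156 207.93002276141496 [[0.009, -1.0, -0.004, 0.076], [-0.994, -0.009, -0.104, 0.475], [0.104, 0.004, -0.995, 1.1], [0.0, 0.0, 0.0, 1.0]]
side 519.9109732116599 287.44689920736465 211.34355844466208 [[-0.922, -0.387, 0.018, 0.476], [-0.216, 0.475, -0.853, 0.152], [0.322, -0.79, -0.521, 1.343], [0.0, 0.0, 0.0, 1.0]]
```

View pics/top0.png

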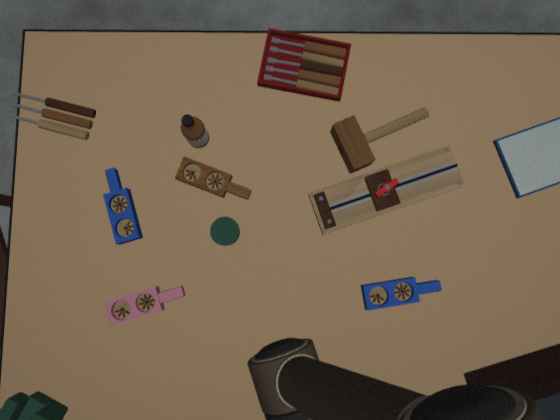

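View pics/side0.png

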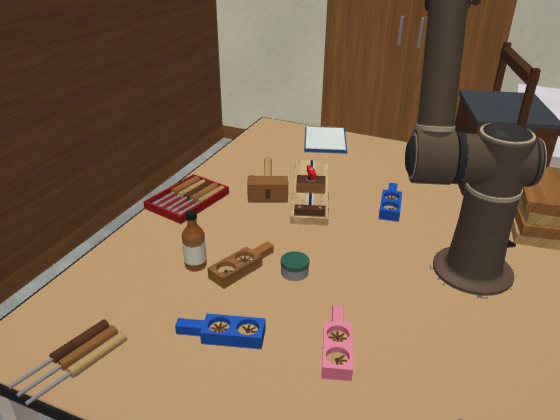

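The top view shows four mould shapes: brown (212,177), blue (122,215), blue (400,292) and pink (145,303). Only the brown one is wood-coloured, so it fits the description. The fixed stop is at (323,210) and the sliding stop with the red knob at (385,188). The bottle is at (195,130), the tin at (225,231) and the mallet at (370,135). I'll confirm with one enlarged crop.

```bash
python3 - <<'E'
from h import *
f=grab_frame("top"); im=f["frame"]
a=cv2.resize(im[140:240,165:305],(784,560),interpolation=cv2.INTER_CUBIC)[:, :]
b=cv2.resize(im[135:240,300:475],(800,480),interpolation=cv2.INTER_CUBIC)
c=np.zeros((600,800,3),np.uint8)
a=cv2.resize(im[145:250,165:305],(400,300),interpolation=cv2.INTER_CUBIC); b=cv2.resize(im[140:240,300:475],(525,300),interpolation=cv2.INTER_CUBIC)
c[:300,:400]=a; c[300:,:525]=b; cv2.imwrite("pics/crop0.png",c[:,:,::-1])
hsv=cv2.cvtColor(im,cv2.COLOR_RGB2HSV)
def blob(m,roi):
    z=np.zeros_like(m); u0,v0,u1,v1=roi; z[v0:v1,u0:u1]=m[v0:v1,u0:u1]
    cs,_=cv2.findContours(z,cv2.RETR_EXTERNAL,cv2.CHAIN_APPROX_NONE); k=max(cs,key=cv2.contourArea); return k
red=cv2.inRange(im,(120,0,0),(255,70,70)); k=blob(red,(360,160,420,215)); print("knob",cv2.minAreaRect(k),cv2.boxPoints(cv2.minAreaRect(k)).tolist())
# background sample & mould
print("bg",im[215,190],"mould",im[165,190],im[190,240],"board",im[195,350],im[205,350], im[190,450],"stop",im[215,318])
E
```

```text
knob ((386.7171936035156, 186.80691528320312), (7.806275844573975, 24.41537094116211), 48.36646270751953) [[374.99993896484375, 192.00003051757812], [393.24822998046875, 175.77932739257812], [398.4344482421875, 181.61380004882812], [380.1861572265625, 197.83450317382812]]
bg [136 116  90] mould [116  99  72] [94 68 44] board [122 105  82] [120 122 128] [131 111  84] stop [114  99  76]
```

View pics/crop0.png

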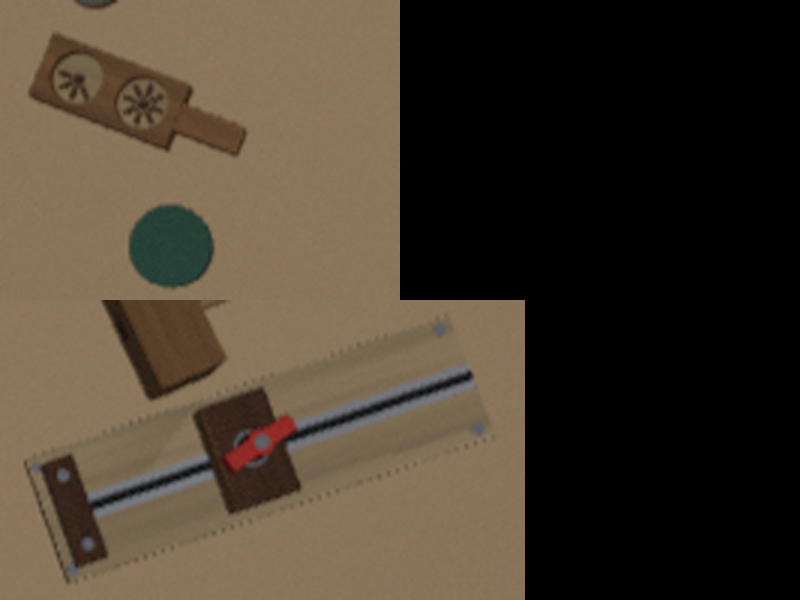

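The crop confirms the brown mould: broad end up-left at about (43,65), handle at (241,140). The board's fixed stop is at the left of the crop and the red bar lies nearly along the track, so the knob is tight.

```bash
python3 - <<'E'
from h import *
f=grab_frame("top"); im=f["frame"].astype(int)
B=lambda x,y:(300+x/3-.33,140+(y-300)/3-.33); A=lambda x,y:(165+x/2.857-.33,145+y/2.857-.33)
c=[onz(f,*B(*p),.024)[:2] for p in[(26,462),(70,582),(445,315),(492,438)]]
print("board c",np.round(c,3)); print("len",np.linalg.norm(c[0]-c[2]),np.linalg.norm(c[0]-c[1]))
d=(c[0]+c[1]-c[2]-c[3]);print("yaw",np.arctan2(d[1],d[0]),"ctr",np.mean(c,0))
m=((im[:,:,0]>90)&(im[:,:,0]>2.2*im[:,:,1])); m[:160]=0;m[215:]=0;m[:,:360]=0;m[:,420:]=0
v,u=np.nonzero(m); P=np.array([onz(f,a,b,.093)[:2] for a,b in zip(u,v)]); q=P-P.mean(0); w,V=np.linalg.eigh(q.T@q)
print("knob",len(u),P.mean(0),"bar yaw",np.arctan2(V[1,1],V[0,1]), np.ptp(q@V[:,1]))
k=[onz(f,*A(*p),.032)[:2] for p in[(56,34),(30,95),(191,87),(170,150)]]
h=[onz(f,*A(*p),.029)[:2] for p in[(245,125),(237,155)]]
n=(k[0]+k[1])/2; e=(h[0]+h[1])/2; print("mould nose",n,"end",e,"len",np.linalg.norm(n-e),"yaw",np.arctan2(*(n-e)[::-1]),"ctr",(n+e)/2)
print(np.round(grab_frame("wrist")["mount"],3).tolist(), grab_frame("wrist")["fx"])
E
```

```text
board c [[ 0.511 -0.01 ]
 [ 0.411 -0.046]
 [ 0.639 -0.364]
 [ 0.534 -0.4  ]]
len 0.377297267360556 0.10668612151694512
yaw 1.9130079359405718 ctr [ 0.52379917 -0.20517214]
knob 152 [ 0.51836685 -0.18878038] bar yaw 2.168616250894186 0.060486511298759496
mould nose [0.57403164 0.31429812] end [0.50883559 0.13920621] len 0.18683603151283856 yaw 1.214348068930954 ctr [0.54143361 0.22675216]
[[0.0, -0.958, -0.288, 0.073], [1.0, 0.0, 0.0, -0.0], [-0.0, -0.288, 0.958, -0.143], [0.0, 0.0, 0.0, 1.0]] 313.9331060131694
```

>>> servo_tool(commands=[{"linear": [0.0405,-0.025,0],"rot": [0,0,0],"claw": 1},{"linear": [0.0405,-0.025,0],"rot": [0,0,0],"claw": 1},{"linear": [0.0405,-0.025,0],"rot": [0,0,0],"claw": 1},{"linear": [0.0405,-0.025,0],"rot": [0,0,0],"claw": 1},{"linear": [0.0405,-0.025,0],"rot": [0,0,0],"claw": 1}])

```text
time_s: 0.8
ee_pos: [0.3804, -0.3817, 0.2314]
eef_rot: [3.141, -0.0, 0.395]
wrist_force: [1.2, -0.5, -0.1]
finger_gap: 0.998
gripper_force: 0.0
```

>>> servo_tool(commands=[{"linear": [0.0405,-0.025,0],"rot": [0,0,0],"claw": 1},{"linear": [0.0405,-0.025,0],"rot": [0,0,0],"claw": 1},{"linear": [0.0405,-0.025,0],"rot": [0,0,0],"claw": 1},{"linear": [0.0405,-0.025,0],"rot": [0,0,0],"claw": 1},{"linear": [0.0405,-0.025,0],"rot": [0,0,0],"claw": 1}])

```text
time_s: 1.3
ee_pos: [0.5192, -0.1882, 0.2315]
eef_rot: [3.141, -0.0, 0.396]
wrist_force: [0.2, -0.4, -0.0]
finger_gap: 0.998
gripper_force: 0.0
```

>>> servo_tool(commands=[{"linear": [0,0,0],"rot": [0,0,0.274],"claw": 1},{"linear": [0,0,0],"rot": [0,0,0.274],"claw": 1},{"linear": [0,0,0],"rot": [0,0,0.274],"claw": 1},{"linear": [0,0,0],"rot": [0,0,0.274],"claw": 1},{"linear": [0,0,0],"rot": [0,0,0.274],"claw": 1}])

```text
time_s: 1.8
ee_pos: [0.5183, -0.1897, 0.2313]
eef_rot: [-3.142, 0.0, -0.295]
wrist_force: [0.0, 0.7, -0.5]
finger_gap: 1.001
gripper_force: 0.0
```

>>> servo_tool(commands=[{"linear": [0,0,0],"rot": [0,0,0.274],"claw": 1},{"linear": [0,0,0],"rot": [0,0,0.274],"claw": 1},{"linear": [0,0,0],"rot": [0,0,0.274],"claw": 1},{"linear": [0,0,0],"rot": [0,0,0.274],"claw": 1},{"linear": [0,0,0],"rot": [0,0,0.274],"claw": 1}])

```text
time_s: 2.3
ee_pos: [0.5182, -0.1899, 0.2313]
eef_rot: [-3.142, 0.0, -0.98]
wrist_force: [0.3, 0.0, 0.0]
finger_gap: 0.997
gripper_force: 0.0
```

```bash
cat >> h.py <<'E'
def wrist():
    s=state(); f=grab_frame("wrist"); T=np.eye(4); T[:3,:3]=R.from_euler("xyz",s["eef_rot"]).as_matrix(); T[:3,3]=s["ee_pos"]
    f["view"]=np.linalg.inv(T@np.array(f["mount"])); return s,f
def pca(f,m,z):
    v,u=np.nonzero(m); P=np.array([onz(f,a,b,z)[:2] for a,b in zip(u,v)]); c=P.mean(0); w,V=np.linalg.eigh(np.cov((P-c).T)); x=V[:,1]
    return c,np.arctan2(x[1],x[0]),np.ptp((P-c)@V,axis=0),len(u)
def redmask(im):
    i=im.astype(int); return (i[:,:,0]>90)&(i[:,:,0]>2.2*i[:,:,1])
E
python3 - <<'E'
from h import *
s,f=wrist(); save(f,"w1.png"); print(pca(f,redmask(f["frame"]),.093))
print(proj(f,np.array([.518,-.189,.093])))
E
```

```text
(array([ 0.64779658, -0.14752983]), np.float64(-2.794609989626948), array([0.09234035, 0.26028997]), 2432)
(np.float64(276.4557115773708), np.float64(196.25118602768595))
```

View pics/w1.png

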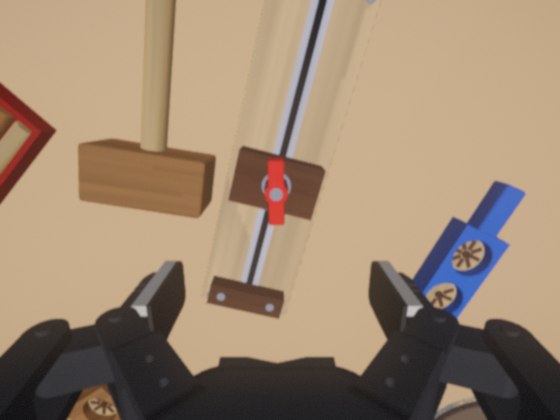

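The wrist view shows the red bar at (276,190), upright and so aligned with the tool. The sliding stop is around (278,182) and the fixed stop at (247,298). The mallet head is clear on the left.

```bash
python3 - <<'E'
from h import *
s,f=wrist(); im=f["frame"]; m=redmask(im); m[:,:200]=0; m[:,350:]=0; m[300:]=0
c,y,sz,n=pca(f,m,.093); print("knob",c,y,sz,n)
# track line: dark slot
g=im.sum(2).astype(int); sl=np.zeros(m.shape,bool)
for (v0,v1) in((0,140),(235,275)):
    for v in range(v0,v1):
        uc=int(325-v*75/280); sl[v,uc-15:uc+16]=g[v,uc-15:uc+16]<130
c2,y2,sz2,n2=pca(f,sl,.024); print("track",c2,y2,sz2,n2)
# dark stop corners, vertical tops
d=(g<260)&(im[:,:,0].astype(int)>im[:,:,2]*1.2); d[:,:195]=0;d[:,340:]=0
for nm,v0,v1,z in(("slide",140,230,.058),("fixed",270,325,.046)):
    k=np.zeros(m.shape,np.uint8);k[v0:v1]=d[v0:v1]; k=cv2.morphologyEx(k,cv2.MORPH_OPEN,np.ones((5,5)))
    cs,_=cv2.findContours(k,0,1); q=cv2.boxPoints(cv2.minAreaRect(max(cs,key=cv2.contourArea))); print(nm,np.round(q).tolist(),[np.round(onz(f,*p,z)[:2],4).tolist() for p in q])
print(s["ee_pos"],s["eef_rot"])
E
```

```text
knob [ 0.52180123 -0.19324708] 2.172752119712141 [0.02124016 0.06245965] 1008
track [ 0.57846783 -0.35646428] 1.9358398195877584 [0.00306255 0.01960745] 33
slide [[229.0, 200.0], [240.0, 146.0], [277.0, 154.0], [267.0, 207.0]] [[0.5516, -0.1508], [0.5713, -0.2038], [0.5364, -0.2182], [0.5147, -0.1655]]
fixed [[208.0, 301.0], [214.0, 275.0], [285.0, 290.0], [279.0, 317.0]] [[0.5069, -0.0247], [0.5192, -0.059], [0.4392, -0.0883], [0.4245, -0.0542]]
[ 0.51819113 -0.18982236  0.23127077] [-3.14157239e+00  6.46320384e-05 -9.83283953e-01]
```

>>> servo_tool(commands=[{"linear": [0.002,-0.001,0.04],"rot": [0,0,-0.02],"claw": 1},{"linear": [0,0,0.04],"rot": [0,0,0],"claw": 1},{"linear": [0,0,0.04],"rot": [0,0,0],"claw": 1},{"linear": [0,0,0.03],"rot": [0,0,0],"claw": 1},{"linear": [0,0,0.014],"rot": [0,0,0],"claw": 1}])

```text
time_s: 2.9
ee_pos: [0.5177, -0.1899, 0.064]
eef_rot: [3.139, 0.005, -0.962]
wrist_force: [0.3, 0.3, -0.2]
finger_gap: 0.996
gripper_force: 0.0
```

>>> servo_tool(commands=[{"linear": [0,0,0],"rot": [0,0,0],"claw": -1},{"linear": [0,0,0],"rot": [0,0,0],"claw": -1},{"linear": [0,0,0],"rot": [0,0,0],"claw": -1},{"linear": [0,0,0],"rot": [0,0,0],"claw": -1},{"linear": [0,0,0],"rot": [0,0,0],"claw": -1}])

```text
time_s: 3.4
ee_pos: [0.5209, -0.1923, 0.0696]
eef_rot: [3.141, -0.003, -0.963]
wrist_force: [-4.0, -1.4, 6.4]
finger_gap: 0.227
gripper_force: 58.5
```

>>> servo_tool(commands=[{"linear": [0,0,0],"rot": [0,0,0],"claw": -1},{"linear": [0,0,0],"rot": [0,0,0],"claw": -1},{"linear": [0,0,0],"rot": [0,0,0],"claw": -1}])

```text
time_s: 3.7
ee_pos: [0.5209, -0.1923, 0.0696]
eef_rot: [3.141, -0.003, -0.963]
wrist_force: [-3.4, -1.2, 6.2]
finger_gap: 0.225
gripper_force: 58.5
```

>>> servo_tool(commands=[{"linear": [0,0,0],"rot": [0,0,-0.2],"claw": -1},{"linear": [0,0,0],"rot": [0,0,-0.2],"claw": -1},{"linear": [0,0,0],"rot": [0,0,-0.2],"claw": -1},{"linear": [0,0,0],"rot": [0,0,-0.2],"claw": -1},{"linear": [0,0,0],"rot": [0,0,-0.2],"claw": -1}])

```text
time_s: 4.2
ee_pos: [0.5215, -0.1916, 0.0697]
eef_rot: [-3.141, -0.003, -0.461]
wrist_force: [-2.3, 0.8, 5.5]
finger_gap: 0.226
gripper_force: 58.5
```

>>> servo_tool(commands=[{"linear": [0,0,0],"rot": [0,0,-0.2],"claw": -1},{"linear": [0,0,0],"rot": [0,0,-0.2],"claw": -1},{"linear": [0,0,0],"rot": [0,0,-0.2],"claw": -1},{"linear": [0,0,0],"rot": [0,0,-0.2],"claw": -1},{"linear": [0,0,0],"rot": [0,0,-0.2],"claw": -1}])

```text
time_s: 4.7
ee_pos: [0.5218, -0.1911, 0.0697]
eef_rot: [3.141, -0.003, 0.039]
wrist_force: [-1.0, 1.9, 6.0]
finger_gap: 0.227
gripper_force: 58.5
```

>>> servo_tool(commands=[{"linear": [0,0,0],"rot": [0,0,-0.2],"claw": -1},{"linear": [0,0,0],"rot": [0,0,-0.1],"claw": -1},{"linear": [0,0,0],"rot": [0,0,0],"claw": -1}])

```text
time_s: 5.0
ee_pos: [0.5219, -0.1911, 0.0697]
eef_rot: [3.14, -0.003, 0.186]
wrist_force: [-0.8, 2.0, 6.1]
finger_gap: 0.223
gripper_force: 58.5
```

>>> servo_tool(commands=[{"linear": [0.003,0.02,0],"rot": [0,0,0],"claw": -1},{"linear": [0.003,0.02,0],"rot": [0,0,0],"claw": -1},{"linear": [0.003,0.02,0],"rot": [0,0,0],"claw": -1},{"linear": [0.003,0.02,0],"rot": [0,0,0],"claw": -1},{"linear": [0.003,0.02,0],"rot": [0,0,0],"claw": -1}])

```text
time_s: 5.5
ee_pos: [0.5557, -0.2869, 0.0698]
eef_rot: [3.141, -0.004, 0.185]
wrist_force: [1.3, 3.1, 4.6]
finger_gap: 0.224
gripper_force: 58.5
```

>>> servo_tool(commands=[{"linear": [0,0.002,0],"rot": [0,0,0],"claw": -1},{"linear": [0,0,0],"rot": [0,0,0],"claw": -1}])

```text
time_s: 5.7
ee_pos: [0.5568, -0.2902, 0.0697]
eef_rot: [3.137, -0.006, 0.185]
wrist_force: [4.2, 0.2, 6.6]
finger_gap: 0.225
gripper_force: 60.1
```

>>> servo_tool(commands=[{"linear": [0,0,0],"rot": [0,0,0],"claw": 1},{"linear": [0,0,0],"rot": [0,0,0],"claw": 1},{"linear": [0,0,0],"rot": [0,0,0],"claw": 1},{"linear": [0,0,0],"rot": [0,0,0],"claw": 1},{"linear": [0,0,0],"rot": [0,0,0],"claw": 1}])

```text
time_s: 6.2
ee_pos: [0.5531, -0.2879, 0.0667]
eef_rot: [-3.141, 0.001, 0.186]
wrist_force: [-0.0, 0.6, 0.1]
finger_gap: 1.0
gripper_force: 0.0
```

>>> servo_tool(commands=[{"linear": [0,0,-0.03],"rot": [0,0,0],"claw": 1},{"linear": [0,0,-0.04],"rot": [0,0,0],"claw": 1},{"linear": [0,0,-0.045],"rot": [0,0,0],"claw": 1},{"linear": [0,0,-0.045],"rot": [0,0,0],"claw": 1},{"linear": [0,0,0],"rot": [0,0,0],"claw": 1}])

```text
time_s: 6.7
ee_pos: [0.5582, -0.2911, 0.2361]
eef_rot: [3.131, -0.011, 0.186]
wrist_force: [1.0, -0.3, 0.6]
finger_gap: 1.003
gripper_force: 0.0
```

```bash
python3 - <<'E'
from h import *
s=state(); print(s["ee_pos"],s["eef_rot"],s["finger_gap"])
f=grab_frame("top"); im=f["frame"]; m=redmask(im); m[:140]=0;m[215:]=0;m[:,:360]=0;m[:,470:]=0
print(m.sum()); 
s,w=wrist()
c=np.zeros((420,800,3),np.uint8); c[:,:400]=cv2.resize(im[120:240,300:480],(400,267))[:, :].repeat(1,0) [:420] if 0 else 0
c[:267,:400]=cv2.resize(im[120:240,300:480],(400,267),interpolation=2); c[:300,400:]=cv2.resize(w["frame"],(400,300))
cv2.imwrite("pics/c2.png",c[:300,:,::-1])
E
```

```text
[ 0.5581999  -0.29111866  0.2361202 ] [ 3.13116673 -0.01138445  0.18598561] 1.0032173372503739
148
```

View pics/c2.png

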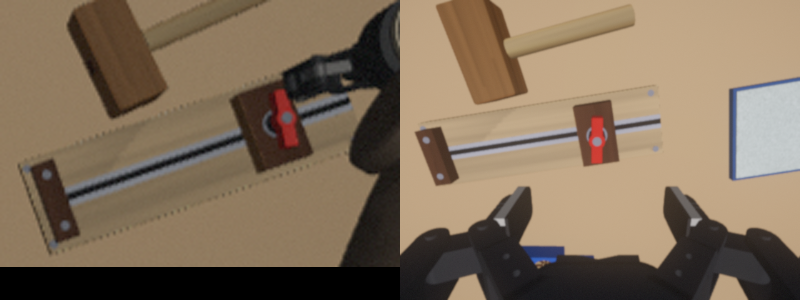

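The bar now lies across the track and the stop is drawn back. In the wrist crop the fixed stop is at (437,155) and the sliding stop at (597,133). Next I'll measure the board precisely from this pose.

>>> servo_tool(commands=[{"linear": [0,0,0],"rot": [0,0,0],"claw": 1},{"linear": [0,0,0],"rot": [0,0,0],"claw": 1}])

```text
time_s: 7.0
ee_pos: [0.5524, -0.2876, 0.2248]
eef_rot: [-3.139, 0.003, 0.186]
wrist_force: [-0.9, 0.4, -0.7]
finger_gap: 1.0
gripper_force: 0.0
```

```bash
python3 - <<'E'
from h import *
s,f=wrist(); print(s["ee_pos"],s["eef_rot"]); save(f,"w3.png"); im=f["frame"].astype(int); g=im.sum(2)
# track slot: per column darkest centre
P=[]
for u in range(85,240,3):
    v0=int(210+(u-67)*(189-210)/(245-67)); col=g[v0-12:v0+13,u]; m=col<200
    if 2<m.sum()<12: P.append(onz(f,u,v0-12+np.nonzero(m)[0].mean(),.024)[:2])
P=np.array(P); vx,vy,x0,y0=cv2.fitLine(P.astype(np.float32),cv2.DIST_HUBER,0,.01,.01).ravel(); 
d=np.array([vx,vy]); d*=np.sign(d[1]); print("track n",len(P),"yaw",np.arctan2(d[1],d[0]),(x0,y0))
# brightness along lines parallel to track, near fixed stop, either side, on z=.024
n=np.array([-d[1],d[0]]); c=np.array([x0,y0])
base=np.array([.4712,-.0594]); t0=(base-c)@d
for off in(-.03,-.02,.02,.03):
    ts=np.arange(t0-.03,t0+.03,.001); val=[]
    for t in ts:
        p=c+d*t+n*off; u,v=proj(f,np.array([*p,.024])); val.append(cv2.getRectSubPix(g.astype(np.float32),(3,3),(u,v)).mean())
    print(off,np.round(val).astype(int)[::2].tolist())
print("t0",t0)
red=redmask(f["frame"]); red[300:]=0; print(pca(f,red,.093))
V=f["view"]; print("cam",-V[:3,:3].T@V[:3,3])
E
```

```text
[ 0.55240614 -0.28764479  0.22482835] [-3.13860336  0.00332134  0.18576769]
track n 38 yaw 1.9117235 (np.float32(0.5122543), np.float32(-0.16937569))
-0.03 [479, 479, 480, 480, 480, 481, 482, 482, 482, 482, 481, 481, 476, 427, 286, 179, 159, 161, 160, 159, 158, 163, 179, 195, 200, 208, 250, 342, 408, 432]
-0.02 [453, 453, 453, 454, 454, 454, 455, 455, 456, 456, 457, 456, 452, 412, 283, 182, 161, 161, 161, 161, 160, 163, 179, 195, 202, 204, 203, 205, 216, 235]
0.02 [461, 461, 461, 461, 460, 461, 460, 460, 459, 458, 458, 457, 452, 410, 287, 187, 165, 164, 163, 162, 163, 167, 180, 198, 206, 207, 206, 206, 206, 204]
0.03 [450, 451, 451, 451, 451, 450, 450, 450, 450, 449, 449, 449, 445, 399, 282, 191, 168, 165, 165, 166, 166, 168, 182, 200, 207, 209, 215, 229, 249, 261]
t0 0.11737300233566167
(array([ 0.55756584, -0.28948314]), np.float64(-2.9652902008808377), array([0.02079638, 0.06319128]), 1088)
cam [ 0.62502445 -0.27422895  0.36709158]
```

>>> servo_tool(commands=[{"linear": [0.0072,-0.0427,0],"rot": [0,0,0],"claw": 1},{"linear": [0.0072,-0.0427,0],"rot": [0,0,0],"claw": 1},{"linear": [0.0072,-0.0427,0],"rot": [0,0,0],"claw": 1},{"linear": [0.0072,-0.0427,0],"rot": [0,0,0],"claw": 1}])

```text
time_s: 7.45
ee_pos: [0.5495, -0.1136, 0.2258]
eef_rot: [-3.14, 0.002, 0.185]
wrist_force: [0.9, 1.3, 0.3]
finger_gap: 0.994
gripper_force: 0.0
```

>>> servo_tool(commands=[{"linear": [0.0072,-0.0427,0],"rot": [0,0,0],"claw": 1},{"linear": [0.0072,-0.0427,0],"rot": [0,0,0],"claw": 1},{"linear": [0.0072,-0.0427,0],"rot": [0,0,0],"claw": 1},{"linear": [0.0072,-0.0427,0],"rot": [0,0,0],"claw": 1}])

```text
time_s: 7.85
ee_pos: [0.5463, 0.0596, 0.2259]
eef_rot: [-3.141, 0.002, 0.186]
wrist_force: [0.6, 0.2, 0.3]
finger_gap: 0.998
gripper_force: 0.0
```

>>> servo_tool(commands=[{"linear": [0.0072,-0.0427,0],"rot": [0,0,0],"claw": 1},{"linear": [0.0072,-0.0427,0],"rot": [0,0,0],"claw": 1},{"linear": [0.0072,-0.0427,0],"rot": [0,0,0],"claw": 1},{"linear": [0.0072,-0.0427,0],"rot": [0,0,0],"claw": 1}])

```text
time_s: 8.25
ee_pos: [0.5431, 0.2326, 0.2258]
eef_rot: [3.141, 0.002, 0.186]
wrist_force: [1.0, 0.1, 0.0]
finger_gap: 1.0
gripper_force: 0.0
```

>>> servo_tool(commands=[{"linear": [0,0,0],"rot": [0,0,-0.29],"claw": 1},{"linear": [0,0,0],"rot": [0,0,-0.29],"claw": 1},{"linear": [0,0,0],"rot": [0,0,-0.29],"claw": 1},{"linear": [0,0,0],"rot": [0,0,-0.29],"claw": 1},{"linear": [0,0,0],"rot": [0,0,-0.29],"claw": 1}])

```text
time_s: 8.75
ee_pos: [0.5432, 0.231, 0.2256]
eef_rot: [-3.14, 0.002, 0.917]
wrist_force: [-0.2, 0.1, 0.6]
finger_gap: 1.001
gripper_force: 0.0
```

>>> servo_tool(commands=[{"linear": [0,0,0],"rot": [0,0,-0.29],"claw": 1},{"linear": [0,0,0],"rot": [0,0,-0.29],"claw": 1},{"linear": [0,0,0],"rot": [0,0,-0.03],"claw": 1},{"linear": [0,0,0],"rot": [0,0,0],"claw": 1},{"linear": [0,0,0],"rot": [0,0,0],"claw": 1}])

```text
time_s: 9.25
ee_pos: [0.5438, 0.231, 0.2267]
eef_rot: [-3.141, 0.001, 1.214]
wrist_force: [-0.1, 0.1, -0.2]
finger_gap: 1.002
gripper_force: 0.0
```

```bash
python3 - <<'E'
from h import *
s,f=wrist(); save(f,"w4.png"); print(s["ee_pos"],s["eef_rot"]); print(proj(f,np.array([.574,.314,.032])),proj(f,np.array([.509,.139,.029])))
E
```

```text
[0.54375668 0.23099796 0.22665509] [-3.14071860e+00  6.59106379e-04  1.21373082e+00]
(np.float64(275.9197532848872), np.float64(97.21910402811557)) (np.float64(276.2106182818638), np.float64(262.59989959090154))
```

View pics/w4.png

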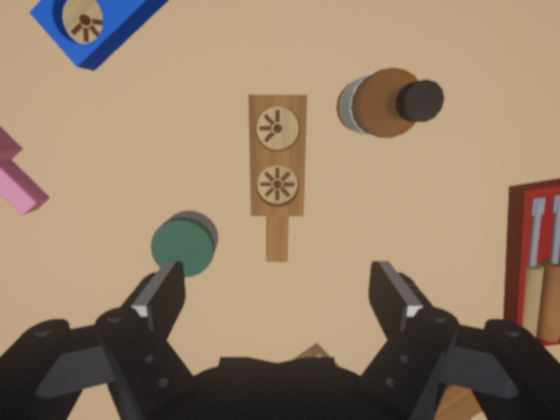

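The wrist view shows the brown mould upright in the image: broad end at (278,95), handle end at (277,262). The tin at (183,245) and the bottle at (355,105) both stand clear.

```bash
python3 - <<'E'
from h import *
s,f=wrist(); im=f["frame"].astype(int)
r=im[:,:,0]/(im[:,:,2]+1.)
L=[]
hsv=cv2.cvtColor(f["frame"],cv2.COLOR_RGB2HSV); print(hsv[150,240],hsv[150,254],hsv[240,277],hsv[240,300])
S=hsv[:,:,1].astype(int)
def edges(vs):
    P=[]
    for v in vs:
        row=np.convolve(S[v,225:335],np.ones(3)/3,"same"); g=np.diff(row); a,b=225+np.argmax(g[3:-3])+3.5,225+np.argmin(g[3:-3])+3.5; P.append((a,b,v))
    return P
E=edges(range(100,210,8)); print(E); 
C=np.array([onz(f,(a+b)/2,v,.032)[:2] for a,b,v in E]); W=[np.linalg.norm(onz(f,a,v,.032)-onz(f,b,v,.032)) for a,b,v in E]; print(np.round(W,4))
l=cv2.fitLine(C.astype(np.float32),cv2.DIST_HUBER,0,.01,.01).ravel(); d=l[:2]*np.sign(l[1]); print("yaw",np.arctan2(d[1],d[0]),l[2:])
n=onz(f,278,95,.032)[:2]; e=onz(f,277,262,.029)[:2]; print("nose",n,"end(top)",e,"len",np.linalg.norm(n-e), np.arctan2(*(n-e)[::-1]), "ctr",(n+e)/2)
print("bottle/tin",onz(f,345,105,0),onz(f,190,232,.0))
E
```

```text
[ 16  77 195] [ 14 130 135] [ 15 127 154] [ 17  76 195]
[(np.float64(248.5), np.float64(306.5), 100), (np.float64(248.5), np.float64(305.5), 108), (np.float64(294.5), np.float64(305.5), 116), (np.float64(248.5), np.float64(305.5), 124), (np.float64(297.5), np.float64(305.5), 132), (np.float64(249.5), np.float64(305.5), 140), (np.float64(249.5), np.float64(304.5), 148), (np.float64(249.5), np.float64(304.5), 156), (np.float64(249.5), np.float64(304.5), 164), (np.float64(249.5), np.float64(303.5), 172), (np.float64(249.5), np.float64(303.5), 180), (np.float64(296.5), np.float64(303.5), 188), (np.float64(250.5), np.float64(303.5), 196), (np.float64(250.5), np.float64(303.5), 204)]
[0.059  0.0584 0.0114 0.0593 0.0084 0.0591 0.0584 0.0588 0.0593 0.0586
 0.0591 0.0077 0.0589 0.0593]
yaw 1.1602185 [0.557742   0.25926802]
nose [0.5768712  0.31530826] end(top) [0.51036584 0.13933578] len 0.18812038236956166 1.2094589771128943 ctr [0.54361852 0.22732202]
bottle/tin [0.64418557 0.28069076 0.        ] [0.41721706 0.20290424 0.        ]
```

>>> servo_tool(commands=[{"linear": [0.006,0.001,0.04],"rot": [0,0,0],"claw": 1},{"linear": [0,0,0.045],"rot": [0,0,0],"claw": 1},{"linear": [0,0,0.045],"rot": [0,0,0],"claw": 1},{"linear": [0,0,0.04],"rot": [0,0,0],"claw": 1},{"linear": [0,0,0.025],"rot": [0,0,0],"claw": 1}])

```text
time_s: 9.85
ee_pos: [0.5447, 0.2355, 0.0288]
eef_rot: [-3.138, 0.003, 1.215]
wrist_force: [-0.4, 0.1, 0.4]
finger_gap: 0.997
gripper_force: 0.0
```

>>> servo_tool(commands=[{"linear": [0,0,0.015],"rot": [0,0,0],"claw": 1},{"linear": [0,0,0.008],"rot": [0,0,0],"claw": 1},{"linear": [0,0,0.005],"rot": [0,0,0],"claw": 1},{"linear": [0,0,0],"rot": [0,0,0],"claw": 1},{"linear": [0,0,0],"rot": [0,0,0],"claw": 1}])

```text
time_s: 10.35
ee_pos: [0.5484, 0.2369, 0.0057]
eef_rot: [3.139, -0.002, 1.216]
wrist_force: [0.3, -0.5, -0.2]
finger_gap: 1.002
gripper_force: 0.0
```

>>> servo_tool(commands=[{"linear": [0,0,0.002],"rot": [0,0,0],"claw": -1},{"linear": [0,0,0],"rot": [0,0,0],"claw": -1},{"linear": [0,0,0],"rot": [0,0,0],"claw": -1},{"linear": [0,0,0],"rot": [0,0,0],"claw": -1},{"linear": [0,0,0],"rot": [0,0,0],"claw": -1}])

```text
time_s: 10.85
ee_pos: [0.5479, 0.2367, 0.0034]
eef_rot: [3.14, -0.001, 1.216]
wrist_force: [-0.9, -0.2, 4.9]
finger_gap: 0.692
gripper_force: 67.5
```

>>> servo_tool(commands=[{"linear": [0,0,0],"rot": [0,0,0],"claw": -1},{"linear": [0,0,0],"rot": [0,0,0],"claw": -1},{"linear": [0,0,0],"rot": [0,0,0],"claw": -1}])

```text
time_s: 11.15
ee_pos: [0.5479, 0.2367, 0.0034]
eef_rot: [3.14, -0.001, 1.216]
wrist_force: [0.1, -0.3, 5.3]
finger_gap: 0.691
gripper_force: 67.5
```

>>> servo_tool(commands=[{"linear": [0,0,-0.02],"rot": [0,0,0],"claw": -1},{"linear": [0,0,-0.04],"rot": [0,0,0],"claw": -1},{"linear": [0,0,-0.04],"rot": [0,0,0],"claw": -1},{"linear": [0,0,-0.04],"rot": [0,0,0],"claw": -1},{"linear": [0,0,0],"rot": [0,0,0],"claw": -1}])

```text
time_s: 11.65
ee_pos: [0.5516, 0.2379, 0.1485]
eef_rot: [3.132, -0.008, 1.216]
wrist_force: [0.8, 0.0, -1.7]
finger_gap: 0.69
gripper_force: 67.0
```

>>> servo_tool(commands=[{"linear": [-0.0374,0.0091,0],"rot": [0,0,0],"claw": -1},{"linear": [-0.0374,0.0091,0],"rot": [0,0,0],"claw": -1},{"linear": [-0.0374,0.0091,0],"rot": [0,0,0],"claw": -1},{"linear": [-0.0374,0.0091,0],"rot": [0,0,0],"claw": -1},{"linear": [-0.0374,0.0091,0],"rot": [0,0,0],"claw": -1}])

```text
time_s: 12.15
ee_pos: [0.5227, 0.0438, 0.1403]
eef_rot: [-3.139, 0.001, 1.216]
wrist_force: [-0.5, -0.4, -2.3]
finger_gap: 0.689
gripper_force: 66.8
```

>>> servo_tool(commands=[{"linear": [-0.0374,0.0091,0],"rot": [0,0,0],"claw": -1},{"linear": [-0.0374,0.0091,0],"rot": [0,0,0],"claw": -1},{"linear": [-0.0374,0.0091,0],"rot": [0,0,0],"claw": -1},{"linear": [-0.0374,0.0091,0],"rot": [0,0,0],"claw": -1},{"linear": [-0.0374,0.0091,0],"rot": [0,0,0],"claw": -1}])

```text
time_s: 12.65
ee_pos: [0.5004, -0.1469, 0.1403]
eef_rot: [-3.138, -0.0, 1.216]
wrist_force: [1.3, 0.0, -1.8]
finger_gap: 0.694
gripper_force: 66.8
```

>>> servo_tool(commands=[{"linear": [0,0,0],"rot": [0,0,-0.278],"claw": -1},{"linear": [0,0,0],"rot": [0,0,-0.278],"claw": -1},{"linear": [0,0,0],"rot": [0,0,-0.278],"claw": -1},{"linear": [0,0,0],"rot": [0,0,-0.278],"claw": -1},{"linear": [0,0,0],"rot": [0,0,-0.278],"claw": -1}])

```text
time_s: 13.15
ee_pos: [0.5007, -0.1455, 0.1402]
eef_rot: [-3.139, -0.002, 1.916]
wrist_force: [0.0, 0.1, -2.5]
finger_gap: 0.69
gripper_force: 66.8
```

>>> servo_tool(commands=[{"linear": [0,0,0],"rot": [0,0,0],"claw": -1},{"linear": [0,0,0],"rot": [0,0,0],"claw": -1},{"linear": [0,0,0],"rot": [0,0,0],"claw": -1}])

```text
time_s: 13.45
ee_pos: [0.5018, -0.1457, 0.1415]
eef_rot: [-3.141, -0.001, 1.909]
wrist_force: [0.3, 0.6, -3.2]
finger_gap: 0.693
gripper_force: 66.8
```

```bash
python3 - <<'E'
from h import *
s,f=wrist(); save(f,"w5.png"); print(s["ee_pos"],s["eef_rot"],s["finger_gap"])
E
```

```text
[ 0.50182093 -0.14573588  0.14152186] [-3.14054596e+00 -8.36294131e-04  1.90885490e+00] 0.6927269303099378
```

View pics/w5.png

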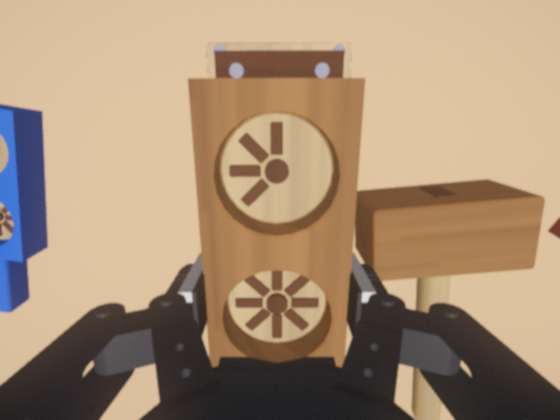

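The wrist view shows the mould held straight, broad-end edge at (277,79), with the fixed stop just beyond it centred at (279,65). The mallet head at right is clear. I'll check the nose position before lowering.

```bash
python3 - <<'E'
from h import *
s,f=wrist(); p=s["ee_pos"]; F=np.array([.4737,-.0606]); d=np.array([np.cos(1.912),np.sin(1.912)]); n=np.array([-d[1],d[0]])
q=onz(f,277,79,p[2]-.0034+.032)[:2]; print("nose in fixed",(q-F)@d,(q-F)@n,"tool",(p[:2]-F)@d,(p[:2]-F)@n)
for u in(215,343): r=onz(f,u,77,.046)[:2]; print((r-F)@d,(r-F)@n)
for u in(190,364): r=onz(f,u,79,p[2]-.0034+.032)[:2]; print((r-F)@d,(r-F)@n)
print([((onz(f,*t,.066)[:2]-F)@d,(onz(f,*t,.066)[:2]-F)@n) for t in((356,193),(362,275))])
E
```

```text
nose in fixed -0.005313971407193597 0.0013959661363769694 tool -0.08976402456128428 0.0018152258859456462
0.007898185475639734 0.04485042477427994
0.007678390545074219 -0.045375898156234544
-0.005242359904706335 0.030766411433412702
-0.005385597513573879 -0.02798046874089653
[(np.float64(-0.07155426824188547), np.float64(-0.05527068072986054)), (np.float64(-0.13724170177445127), np.float64(-0.06456281472817577))]
```

>>> servo_tool(commands=[{"linear": [0,-0.004,0.01],"rot": [0,0,0],"claw": -1},{"linear": [0,0,0.02],"rot": [0,0,0],"claw": -1},{"linear": [0,0,0.02],"rot": [0,0,0],"claw": -1},{"linear": [0,0,0.02],"rot": [0,0,0],"claw": -1},{"linear": [0,0,0.015],"rot": [0,0,0],"claw": -1}])

```text
time_s: 14.05
ee_pos: [0.4973, -0.147, 0.0554]
eef_rot: [-3.14, -0.001, 1.91]
wrist_force: [-1.1, 0.1, -1.7]
finger_gap: 0.691
gripper_force: 66.9
```

>>> servo_tool(commands=[{"linear": [0,0,0.01],"rot": [0,0,0],"claw": -1},{"linear": [0,0,0.006],"rot": [0,0,0],"claw": -1},{"linear": [0,0,0.004],"rot": [0,0,0],"claw": -1},{"linear": [0,0,0.002],"rot": [0,0,0],"claw": -1},{"linear": [0,0,0],"rot": [0,0,0],"claw": -1}])

```text
time_s: 14.55
ee_pos: [0.4989, -0.1474, 0.0355]
eef_rot: [3.141, 0.0, 1.911]
wrist_force: [-0.1, 0.3, -3.2]
finger_gap: 0.689
gripper_force: 66.9
```

>>> servo_tool(commands=[{"linear": [0,0,0.003],"rot": [0,0,0],"claw": -1},{"linear": [0,0,0.003],"rot": [0,0,0],"claw": -1},{"linear": [0,0,0.002],"rot": [0,0,0],"claw": -1},{"linear": [0,0,0],"rot": [0,0,0],"claw": -1},{"linear": [0,0,0],"rot": [0,0,0],"claw": -1}])

```text
time_s: 15.05
ee_pos: [0.4988, -0.1473, 0.0274]
eef_rot: [3.141, 0.0, 1.911]
wrist_force: [0.1, 0.4, -0.7]
finger_gap: 0.691
gripper_force: 66.8
```

>>> servo_tool(commands=[{"linear": [0,0,0],"rot": [0,0,0],"claw": 0.64},{"linear": [0,0,0],"rot": [0,0,0],"claw": 0.64},{"linear": [0,0,0],"rot": [0,0,0],"claw": 0.64},{"linear": [0,0,0],"rot": [0,0,0],"claw": 0.64}])

```text
time_s: 15.45
ee_pos: [0.4988, -0.1473, 0.0274]
eef_rot: [3.141, 0.0, 1.911]
wrist_force: [0.6, 0.1, -0.1]
finger_gap: 0.817
gripper_force: 0.0
```

>>> servo_tool(commands=[{"linear": [0,0,-0.01],"rot": [0,0,0],"claw": 0.64},{"linear": [0,0,-0.02],"rot": [0,0,0],"claw": 0.64},{"linear": [0,0,-0.04],"rot": [0,0,0],"claw": 0.64},{"linear": [0,0,-0.045],"rot": [0,0,0],"claw": 0.64},{"linear": [0,0,-0.045],"rot": [0,0,0],"claw": 0.64}])

```text
time_s: 15.95
ee_pos: [0.4982, -0.1471, 0.1893]
eef_rot: [-3.141, -0.0, 1.911]
wrist_force: [0.6, -0.2, -0.7]
finger_gap: 0.824
gripper_force: 0.0
```

>>> servo_tool(commands=[{"linear": [0,0,-0.03],"rot": [0,0,0],"claw": 0.64},{"linear": [0,0,0],"rot": [0,0,0],"claw": 0.64},{"linear": [0,0,0],"rot": [0,0,0],"claw": 0.64}])

```text
time_s: 16.25
ee_pos: [0.4991, -0.1475, 0.2188]
eef_rot: [3.14, 0.002, 1.911]
wrist_force: [-0.7, 0.3, -0.0]
finger_gap: 0.821
gripper_force: 0.0
```

```bash
python3 - <<'E'
from h import *
s,f=wrist(); save(f,"w6.png"); print(s["ee_pos"],s["eef_rot"],s["finger_gap"])
F=np.array([.4737,-.0606]); d=np.array([np.cos(1.912),np.sin(1.912)])
for nm,p in(("F",[*F,.024]),("stopf",[*(F-.215*d),.024])): print(nm,proj(f,np.array(p)))
E
```

```text
[ 0.49909549 -0.14745066  0.218767  ] [3.13951402e+00 1.80697451e-03 1.91081430e+00] 0.8206818393229135
F (np.float64(280.8511466012932), np.float64(94.72972099864754))
stopf (np.float64(280.32307031744426), np.float64(282.9749286414668))
```

View pics/w6.png

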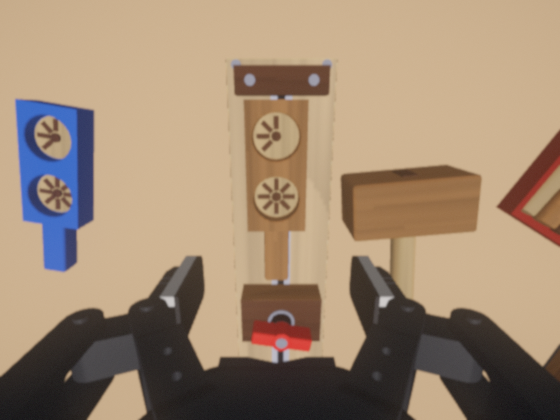

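The mould lies straight on the board at (276,165), its nose just short of the fixed stop at (282,95). The sliding stop face at (281,287) sits behind the handle end at (276,279). Next I'll go to the knob.

>>> servo_tool(commands=[{"linear": [-0.038,0.0014,0],"rot": [0,0,0],"claw": 1},{"linear": [-0.038,0.0014,0],"rot": [0,0,0],"claw": 1},{"linear": [-0.038,0.0014,0],"rot": [0,0,0],"claw": 1},{"linear": [-0.038,0.0014,0],"rot": [0,0,0],"claw": 1}])

```text
time_s: 16.7
ee_pos: [0.5536, -0.2891, 0.2145]
eef_rot: [-3.139, -0.004, 1.911]
wrist_force: [1.2, 1.1, -0.4]
finger_gap: 0.999
gripper_force: 0.0
```

>>> servo_tool(commands=[{"linear": [0,0,0],"rot": [0,0,0.2875],"claw": 1},{"linear": [0,0,0],"rot": [0,0,0.2875],"claw": 1},{"linear": [0,0,0],"rot": [0,0,0.2875],"claw": 1},{"linear": [0,0,0],"rot": [0,0,0.2875],"claw": 1}])

```text
time_s: 17.1
ee_pos: [0.553, -0.288, 0.2141]
eef_rot: [-3.136, -0.002, 1.329]
wrist_force: [-0.2, 0.2, -0.1]
finger_gap: 1.0
gripper_force: 0.0
```

>>> servo_tool(commands=[{"linear": [0,0,0],"rot": [0,0,0.2875],"claw": 1},{"linear": [0,0,0],"rot": [0,0,0.2875],"claw": 1},{"linear": [0,0,0],"rot": [0,0,0.2875],"claw": 1},{"linear": [0,0,0],"rot": [0,0,0.2875],"claw": 1}])

```text
time_s: 17.5
ee_pos: [0.5531, -0.2878, 0.2143]
eef_rot: [-3.136, 0.001, 0.755]
wrist_force: [0.3, -0.9, -0.4]
finger_gap: 0.999
gripper_force: 0.0
```

>>> servo_tool(commands=[{"linear": [0,0,0],"rot": [0,0,0.2875],"claw": 1},{"linear": [0,0,0],"rot": [0,0,0.2875],"claw": 1},{"linear": [0,0,0],"rot": [0,0,0.2875],"claw": 1},{"linear": [0,0,0],"rot": [0,0,0.2875],"claw": 1},{"linear": [0,0,0],"rot": [0,0,0],"claw": 1}])

```text
time_s: 18.0
ee_pos: [0.5532, -0.2879, 0.2146]
eef_rot: [-3.138, 0.004, 0.186]
wrist_force: [0.2, 0.2, 0.0]
finger_gap: 1.002
gripper_force: 0.0
```

>>> servo_tool(commands=[{"linear": [0,0,0],"rot": [0,0,0],"claw": 1},{"linear": [0,0,0],"rot": [0,0,0],"claw": 1},{"linear": [0,0,0],"rot": [0,0,0],"claw": 1}])

```text
time_s: 18.3
ee_pos: [0.5544, -0.2886, 0.2168]
eef_rot: [-3.141, 0.001, 0.187]
wrist_force: [-0.6, 1.2, -0.2]
finger_gap: 1.003
gripper_force: 0.0
```

```bash
python3 - <<'E'
from h import *
s,f=wrist(); print(s["ee_pos"],s["eef_rot"]); red=redmask(f["frame"]); red[300:]=0; red[:,:200]=0;red[:,350:]=0; print(pca(f,red,.093))
E
```

```text
[ 0.55438623 -0.28857049  0.21684211] [-3.14110553e+00  5.54221169e-04  1.87043483e-01]
(array([ 0.55777264, -0.28942547]), np.float64(-2.9696377654998938), array([0.02119227, 0.06364901]), 1133)
```

>>> servo_tool(commands=[{"linear": [0.001,0,0.03],"rot": [0,0,0.02],"claw": 1},{"linear": [0,0,0.04],"rot": [0,0,0],"claw": 1},{"linear": [0,0,0.04],"rot": [0,0,0],"claw": 1},{"linear": [0,0,0.025],"rot": [0,0,0],"claw": 1},{"linear": [0,0,0.012],"rot": [0,0,0],"claw": 1}])

```text
time_s: 18.85
ee_pos: [0.5535, -0.2872, 0.067]
eef_rot: [-3.138, 0.004, 0.176]
wrist_force: [-1.2, 0.0, -0.0]
finger_gap: 1.006
gripper_force: 0.0
```

>>> servo_tool(commands=[{"linear": [0,0,0],"rot": [0,0,0],"claw": -1},{"linear": [0,0,0],"rot": [0,0,0],"claw": -1},{"linear": [0,0,0],"rot": [0,0,0],"claw": -1},{"linear": [0,0,0],"rot": [0,0,0],"claw": -1},{"linear": [0,0,0],"rot": [0,0,0],"claw": -1}])

```text
time_s: 19.35
ee_pos: [0.5575, -0.29, 0.0734]
eef_rot: [3.138, -0.003, 0.176]
wrist_force: [-2.6, -1.0, 3.5]
finger_gap: 0.161
gripper_force: 71.0
```

>>> servo_tool(commands=[{"linear": [0,0,0],"rot": [0,0,0],"claw": -1},{"linear": [0,0,0],"rot": [0,0,0],"claw": -1},{"linear": [0,0,0],"rot": [0,0,0],"claw": -1}])

```text
time_s: 19.65
ee_pos: [0.5574, -0.29, 0.0734]
eef_rot: [3.138, -0.004, 0.176]
wrist_force: [-1.0, -0.2, 6.6]
finger_gap: 0.164
gripper_force: 71.6
```

>>> servo_tool(commands=[{"linear": [-0.001,-0.006,0],"rot": [0,0,0],"claw": -1},{"linear": [-0.001,-0.006,0],"rot": [0,0,0],"claw": -1},{"linear": [-0.001,-0.005,0],"rot": [0,0,0],"claw": -1},{"linear": [0,-0.003,0],"rot": [0,0,0],"claw": -1},{"linear": [0,0,0],"rot": [0,0,0],"claw": -1}])

```text
time_s: 20.15
ee_pos: [0.5506, -0.2706, 0.0734]
eef_rot: [3.138, -0.003, 0.176]
wrist_force: [-1.7, -1.9, 8.0]
finger_gap: 0.155
gripper_force: 72.0
```

>>> servo_tool(commands=[{"linear": [0,-0.002,0],"rot": [0,0,0],"claw": -1},{"linear": [-0.001,-0.002,0],"rot": [0,0,0],"claw": -1},{"linear": [0,-0.001,0],"rot": [0,0,0],"claw": -1},{"linear": [0,0,0],"rot": [0,0,0],"claw": -1}])

```text
time_s: 20.55
ee_pos: [0.5493, -0.2669, 0.0734]
eef_rot: [3.136, -0.004, 0.176]
wrist_force: [-0.8, -3.6, 5.6]
finger_gap: 0.162
gripper_force: 71.7
```

>>> servo_tool(commands=[{"linear": [0,-0.002,0],"rot": [0,0,0],"claw": -1},{"linear": [0,-0.001,0],"rot": [0,0,0],"claw": -1},{"linear": [0,0,0],"rot": [0,0,0],"claw": -1}])

```text
time_s: 20.85
ee_pos: [0.549, -0.2658, 0.0734]
eef_rot: [3.132, -0.004, 0.177]
wrist_force: [-1.1, -7.9, 5.6]
finger_gap: 0.159
gripper_force: 71.3
```

>>> servo_tool(commands=[{"linear": [0,-0.002,0],"rot": [0,0,0],"claw": -1},{"linear": [0,0,0],"rot": [0,0,0],"claw": -1},{"linear": [0,0,0],"rot": [0,0,0],"claw": -1}])

```text
time_s: 21.15
ee_pos: [0.549, -0.2657, 0.0734]
eef_rot: [3.129, -0.005, 0.177]
wrist_force: [-0.5, -12.3, 2.8]
finger_gap: 0.158
gripper_force: 70.9
```

>>> servo_tool(commands=[{"linear": [0,0,0],"rot": [0,0,0.2],"claw": -1},{"linear": [0,0,0],"rot": [0,0,0.2],"claw": -1},{"linear": [0,0,0],"rot": [0,0,0.2],"claw": -1},{"linear": [0,0,0],"rot": [0,0,0.2],"claw": -1},{"linear": [0,0,0],"rot": [0,0,0.2],"claw": -1}])

```text
time_s: 21.65
ee_pos: [0.5489, -0.2669, 0.0735]
eef_rot: [3.131, -0.011, -0.325]
wrist_force: [-0.2, -15.3, 1.3]
finger_gap: 0.158
gripper_force: 70.8
```

>>> servo_tool(commands=[{"linear": [0,0,0],"rot": [0,0,0.2],"claw": -1},{"linear": [0,0,0],"rot": [0,0,0.2],"claw": -1},{"linear": [0,0,0],"rot": [0,0,0.2],"claw": -1},{"linear": [0,0,0],"rot": [0,0,0.2],"claw": -1},{"linear": [0,0,0],"rot": [0,0,0.2],"claw": -1}])

```text
time_s: 22.15
ee_pos: [0.5482, -0.2679, 0.0734]
eef_rot: [3.135, -0.015, -0.824]
wrist_force: [-2.7, -18.3, 1.6]
finger_gap: 0.163
gripper_force: 70.8
```

>>> servo_tool(commands=[{"linear": [0,0,0],"rot": [0,0,0.2],"claw": -1},{"linear": [0,0,0],"rot": [0,0,0.16],"claw": -1},{"linear": [0,0,0],"rot": [0,0,0],"claw": -1},{"linear": [0,0,0],"rot": [0,0,0],"claw": -1}])

```text
time_s: 22.55
ee_pos: [0.5479, -0.2682, 0.0734]
eef_rot: [3.138, -0.016, -1.001]
wrist_force: [-3.0, -19.0, 2.3]
finger_gap: 0.159
gripper_force: 70.8
```

>>> servo_tool(commands=[{"linear": [0,0,0],"rot": [0,0,0],"claw": 1},{"linear": [0,0,0],"rot": [0,0,0],"claw": 1},{"linear": [0,0,0],"rot": [0,0,0],"claw": 1},{"linear": [0,0,0],"rot": [0,0,0],"claw": 1},{"linear": [0,0,0],"rot": [0,0,0],"claw": 1}])

```text
time_s: 23.05
ee_pos: [0.546, -0.2588, 0.0698]
eef_rot: [3.141, 0.001, -1.003]
wrist_force: [0.1, -0.2, -0.3]
finger_gap: 0.989
gripper_force: 0.0
```

>>> servo_tool(commands=[{"linear": [0,0,-0.02],"rot": [0,0,0],"claw": 1},{"linear": [0,0,-0.04],"rot": [0,0,0],"claw": 1},{"linear": [0,0,-0.045],"rot": [0,0,0],"claw": 1},{"linear": [0,0,-0.045],"rot": [0,0,0],"claw": 1},{"linear": [0,0,-0.03],"rot": [0,0,0],"claw": 1}])

```text
time_s: 23.55
ee_pos: [0.5476, -0.2598, 0.254]
eef_rot: [-3.139, -0.004, -1.004]
wrist_force: [0.4, -0.1, 0.6]
finger_gap: 0.999
gripper_force: 0.0
```

>>> servo_tool(commands=[{"linear": [0,0,0],"rot": [0,0,0],"claw": 1},{"linear": [0,0,0],"rot": [0,0,0],"claw": 1},{"linear": [0,0,0],"rot": [0,0,0],"claw": 1}])

```text
time_s: 23.85
ee_pos: [0.5452, -0.2588, 0.2482]
eef_rot: [3.14, 0.003, -1.004]
wrist_force: [0.4, -1.0, -0.6]
finger_gap: 0.999
gripper_force: 0.0
```

```bash
python3 - <<'E'
from h import *
s,f=wrist(); save(f,"w7.png"); print(s["ee_pos"],s["eef_rot"]); red=redmask(f["frame"]); red[300:]=0; red[:,:200]=0;red[:,350:]=0; c,y,sz,n=pca(f,red,.093); print(c,y%np.pi,sz,"knob",(1.912+np.pi/2-y)%np.pi)
F=np.array([.4737,-.0606]); d=np.array([np.cos(1.912),np.sin(1.912)]); print("gap about",-(c-F)@d-.0275)
E
```

```text
[ 0.54522214 -0.25878653  0.24821594] [ 3.13985188  0.00336823 -1.00388184]
[ 0.54830291 -0.26903637] 2.1426585920250822 [0.02040573 0.06211416] knob 1.3401377347698142
gap about 0.19388429108906313
```

View pics/w7.png

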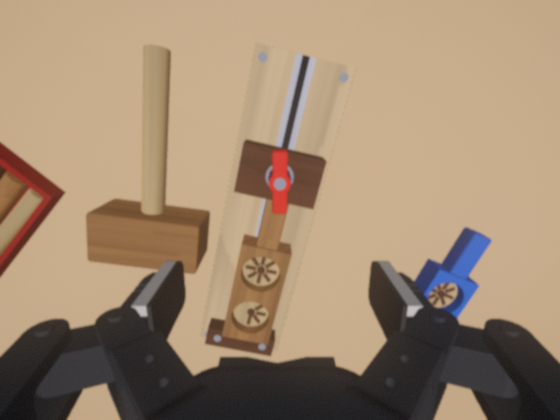

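The bar is back along the track (knob ≈ 1.34 rad). The mould sits between the stops, handle end at (268,240) and nose at (247,330). I'll check both contacts from above the mould.

>>> servo_tool(commands=[{"linear": [-0.038,-0.0045,0],"rot": [0,0,0],"claw": 1},{"linear": [-0.038,-0.0045,0],"rot": [0,0,0],"claw": 1},{"linear": [-0.038,-0.0045,0],"rot": [0,0,0],"claw": 1},{"linear": [-0.038,-0.0045,0],"rot": [0,0,0],"claw": 1}])

```text
time_s: 24.3
ee_pos: [0.478, -0.1202, 0.248]
eef_rot: [3.139, 0.003, -1.005]
wrist_force: [0.6, 0.2, -0.4]
finger_gap: 1.001
gripper_force: 0.0
```

>>> servo_tool(commands=[{"linear": [0,0,0],"rot": [0,0,0],"claw": 1},{"linear": [0,0,0],"rot": [0,0,0],"claw": 1},{"linear": [0,0,0],"rot": [0,0,0],"claw": 1},{"linear": [0,0,0],"rot": [0,0,0],"claw": 1}])

```text
time_s: 24.7
ee_pos: [0.4804, -0.1227, 0.2499]
eef_rot: [3.141, 0.0, -1.005]
wrist_force: [-0.6, -0.1, -0.6]
finger_gap: 1.0
gripper_force: 0.0
```

```bash
python3 - <<'E'
from h import *
s,f=wrist(); print(s["ee_pos"]); F=np.array([.4737,-.0606]); d=np.array([np.cos(1.912),np.sin(1.912)])
a=np.array(proj(f,np.array([*F,.046]))); b=np.array(proj(f,np.array([*(F-.19*d),.053]))); print(a,b)
im=f["frame"]; x0,x1=int(min(a[0],b[0]))-60,int(max(a[0],b[0]))+60; y0,y1=max(0,int(b[1])-50),int(a[1])+45; c=im[y0:y1,x0:x1]; k=min(800/c.shape[1],600/c.shape[0]); print(x0,y0,k); cv2.imwrite("pics/c8.png",cv2.resize(c,None,fx=k,fy=k,interpolation=2)[:600,:800,::-1])
E
```

```text
[ 0.48040556 -0.12267268  0.2499206 ]
[253.23416823 227.36798898] [291.68931016  53.12732918]
193 3 2.2304832713754648
```

View pics/c8.png

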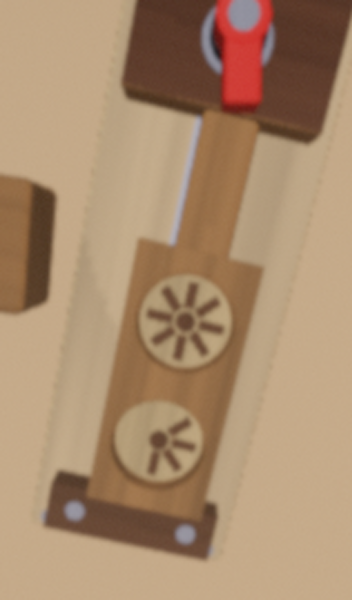

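Both ends are in contact: the handle end meets the stop face at (230,115) and the nose meets the fixed stop at (145,508). The mould is parallel to the track and about 5 mm off its middle line, inside the 14 mm limit. I'll hand the job in.

```bash
python3 -c "
from cell import *
print(finish_job())"
```

```text
the job is handed in; nothing more can be done
None
```

I handed the job in at about 25 s of the 72 s allowed, with no verdict returned: the mould is held snugly between the stops, about 5 mm off the track's middle line, the knob is tight at about 1.34 rad, and the bottle, tin and mallet were not touched.

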